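# Light the sluice sender and hold its sprung rod at the mark

## Task

Squeeze open the clip on the back of the red hand lamp and let it close on the top edge of the steel swing arm, anywhere on the arm's yellow-painted end, pushed down fully home, upright, lens facing the robot, and leave the arm swung as it is. With the sluice sender lit, take the black grip of its sprung rod and pull the rod out until the middle of the red band stands level with the mouth of the tube, never running it out to its stop, and finish still holding it there. Leave the insulator, the wedges and the key alone.

Things in the scene. Friction and masses are not known exactly. Their poses are not given: they have to be found in the camera images.
- lamp: Cordless hand lamp, 250 g, standing: red case 40 (x) x 56 (y) x 58 mm tall, amber lens in its -x face. Origin under the case's centre; z up, lens looks to -x. A steel back plate 34 mm wide, 112 mm tall, at x = 20 to 24 mm, stands 54 mm above the case; behind it (+x) hangs the sprung clip lever. Pinch from above: one finger on the bare plate's front above the case, one on the lever's thumb roll.
- lamp_thumb (a point): Where to pinch along x: 100 mm above the lamp's underside, 39 mm to +x of its origin. Clip shut: plate's front face 19 mm to -x of it, outer side of the black thumb roll (10 mm thick, 28 mm long along y) 19 mm to +x: 38 mm wide. Squeezed to its stop: 26 mm, only the roll giving way.
- lamp_throat (a point): Underside of the clip's knuckle, 62 mm above the lamp's underside, 31 mm to +x of its origin (11 mm behind the back plate's front face): the roof on which the arm's top edge sits when fully home. The edge must pass between the plate's rear face (7 mm to -x) and the lever (8.5 mm to +x). The lever's biting lip, 30 mm long along y, is 40 mm below.
- lamp_lens (a point): Centre of the lens, 25 mm to -x of the lamp's origin, 32 mm up.
- lamp_clip (a joint): Clip lever hinge, rad: 0 shut (2 mm gap at the lip), 0.36 squeezed to its stop (about 18 mm gap), near 0.06 when biting the arm. It springs shut: about 8 N at the thumb roll starts it, 12 N holds it fully squeezed; it bites with about 5 N.
- swing_edge (a point): On the swing arm's top edge, 190 mm above the shelf, midway along its yellow-painted end (60 mm either way; one end is the arm's free end). Arm: flat steel on edge, 5 mm thick, 50 mm tall, 320 mm long, on a bracket on a timber stud at its left (+y) end. y runs along the arm to the pivot, x across its thickness, away from the robot, z up.
- swing (a joint): Swing of the arm about its upright pivot, rad, 0 = arm square across in front of the robot, positive moves its free end away from the robot. Stiff enough to stay where it stands.
- sender: Sluice position sender, fixed: steel plate 100 x 190 x 8 mm, on it an aluminium tube 36 mm in diameter lying along y in two grey saddles (tops 85 mm above the shelf), a grey box with a stub aerial (to 114 mm) at the +y end. Origin on the shelf below the tube's axis (axis 55 mm up). The sprung rod comes out of the -y end.
- tube_mouth (a point): Centre of the tube's mouth, 83 mm to -y of the sender's origin, 55 mm up.
- rod_grip (a point): Middle of the rod's black grip: a neck 16 mm in diameter and 36 mm long along y, axis 55 mm above the shelf, between a 24 mm collar and a 32 mm end flange. 30 mm outside the mouth when the rod is in. It moves with the rod, along the sender's -y.
- rod (a joint): How far the rod is drawn out, m: 0 fully in (sprung), 0.060 with the middle of the 8 mm wide red band level with the mouth, 0.085 the stop. The spring pulls back with about 5 N at 0 and 12 N at the red band. Five thin black rings at 10 mm steps come out before the red band.
- insulator: White porcelain insulator, 62 mm in diameter, 84 mm tall, standing. Origin at the centre of its foot. A bystander.
- wedge_a: Rusty brown iron wedge 36 x 84 x 22 mm, tapered along y, lying flat. Origin under its middle. A bystander.
- wedge_b: A second such wedge. A bystander.
- key: Bronze sluice key, 228 mm long along y with a 130 mm cross handle at +y, 24 mm thick, lying flat. Origin under the middle of its shaft. A bystander.
Mind the look-alikes: they are no part of the job. What is meant by the lamp is not purple, and is the larger of those in its own colour.

How it is judged:
On the way, in this order (a step that is already met when the one before it is completed fails the run):
1. the lamp is lifted with its clip squeezed open (value of joint lamp_clip above 0.2 rad and height (world z) of lamp above 0.03 m), for 0.1 s.
2. the lamp is clipped fully home on the yellow end of the arm, lens to the robot, and let go (value of joint lamp_clip between 0.03 and 0.13 rad and z of lamp_throat in the frame of swing_edge between -0.004 and 0.01 m and y of lamp_throat in the frame of swing_edge between -0.06 and 0.06 m and x of lamp_lens in the frame of swing_edge below -0.03 m and angle between lamp's own z axis and vertical below 0.2 rad and linear speed of lamp below 0.02 m/s and contact force between lamp and the fingers below 0.2 N), for 0.2 s.
3. the rod is drawn out to the red band (value of joint rod between 0.056 and 0.064 m), for 0.2 s.
At the end, for the whole second after the job is handed in: Fingers still hold the rod's grip (TCP within 35 mm of its middle), rod still and drawn out 56 to 64 mm; lamp clipped upright on the arm's yellow end (within 60 mm of its middle), throat within 10 mm of fully home, lens on the robot's side, arm within 50 mm of where it stood (all of step 3 and velocity of joint rod between -0.01 and 0.01 m/s and contact force between sender and the fingers above 4 N and distance between the grasp point and rod_grip below 0.035 m and value of joint lamp_clip between 0.03 and 0.13 rad and z of lamp_throat in the frame of swing_edge between -0.004 and 0.01 m and y of lamp_throat in the frame of swing_edge between -0.06 and 0.06 m and x of lamp_lens in the frame of swing_edge below -0.03 m and angle between lamp's own z axis and vertical below 0.2 rad and linear speed of lamp below 0.02 m/s and distance of swing_edge from where it was at the start of the episode below 0.05 m); the arm keeps its last pose, push and grip.
It fails at once if the rod is run out to its stop (over 80 mm) (value of joint rod above 0.08 m).
It fails at once if a bystander is shifted by more than 20 mm (distance of any of insulator, wedge_a, wedge_b, key from where it was at the start of the episode above 0.02 m).
It also fails if it takes over 48 s, if anything falls off the work surface, if the arm or the gripper's body presses on something with over 40 N, if the wrist force passes 120 N, or if a joint passes its speed limit or range.

## Robot

A 6-joint arm with a two-finger parallel gripper is mounted at the origin on the work surface. World frame = base frame: x ahead of the robot, y to its left, z up, the work surface at z = 0. Lengths are in m, angles in rad, forces in N, time in s.
With the tool pointing down it reaches from about 0.375 to 0.9 m from the base axis. Payload 3.1 kg.
Tool frame: the origin (TCP) lies between the finger pads, 19 mm behind the fingertips; this is the grasp point; z points along the fingers, y is the line along which they close (so a half turn about z gives the same grasp; the last joint's range is limited). The gripper opens to 85 mm and grips with 20 to 120 N. Pads are 22 mm wide; open, the fingers measure 114 mm over their backs; the gripper's body (76 mm by 85 mm) begins 54 mm behind the grasp point. The pads swing forward as they close: fully open they stand 13 mm farther back than shut.
Start: joints at [-1.488, 0.527, 1.433, -0, 1.181, -0.178], TCP at [0.162, -0.604, 0.25] pointing down, gripper open.
Joint ranges: [-3.08, 3.08], [-0.75, 2.2], [0.22, 2.44], [-1.43, 4.57], [0, 2.65], [-2.85, 2.85]. Speed limits (rad/s): [2.79, 2.79, 3.14, 3.14, 3.14, 3.14].

## Interface

Orientations are given as a unit quaternion [x, y, z, w].
In Python, from station import sense, snapshot, camera_params, sign_off gives the robot as it stands.
- The arm moves only by the shell command python3 -m handwheel 'ROWS' [OPENING] [FORCE]. ROWS is JSON, a list that holds one entry, the list of rows, each a list of 4 numbers: the shift along the tool's x, y, z in units of 25 mm (1.0 is 25 mm), then the turn about the tool's z in units of 6 degrees (1.0 is 6 degrees). A call has 1 to 20 rows; each row shifts and turns the commanded pose from where the row before left it, along the tool's axes as they then stand; what a row does not reach is not made up. A row lasts 1/8 s, in which the tool goes at most 62.5 mm and 10.7 degrees, less where a joint would pass 70% of its speed; a pose out of reach is approached as far as the arm can. A call is refused whole if a number of a shift passes 1 or a number of a turn 1, either way. A call with a gripper value outside its range is refused whole. OPENING is the finger opening in mm, from 0 to 85.4, set as the call begins (- or left out, the last holds). The fingers move at their own pace and stop on an object; FORCE is the grip in N (left out, the last holds). Time passes only in rows, so rows that do not move let the fingers close. It gives the time, the measured TCP pose, the force, the opening and the grip force at its end, in the units of the state.
- sense(): the state, without advancing time (a new reading comes with each control period).
- snapshot(name): name is "scene" or "top" or "wrist"; returns (picture, depth): 400x640x3 uint8, red, green, blue; 400x640 float32, m along the optical axis (not along the pixel's ray), 0 where there is no reading.
- camera_params(name): a dict with "mtx" (3x3 intrinsics, pixels), "extrinsics" (4x4, takes a point from camera to world coordinates); the wrist camera has in their place "hand_eye" (4x4, takes a point from camera to tool coordinates, whose origin is the TCP and whose axes are the flange's). Camera axes: x right, y up, looking along -z (the intrinsics and any distortion apply to the point x, -y, -z); pixel columns grow to the right and rows downward; lengths in m; the calibration is good to about 2 mm. The wrist camera is an equidistant fisheye: a pixel r from the principal point sees the ray r / f radians off the axis. A picture is of the moment at which its call begins: read the wrist's pose just before it. camera_params takes no time and is no camera call.
- sign_off(): hands the job in; it is judged then, once.
The state is a dict: "t": time; "q": joint angles; "qd": joint speeds; "tau": joint torques, N m; "tcp_pos": TCP position; "tool_rot": TCP orientation; "force": force on the tool from outside, world axes, zero at the start; "ft_torque": the same for the moment, N m; "finger_gap": opening from 0.0 (shut) to 1.0 (fully open); "gripper_force": force on a finger pad.
Only numpy, scipy, OpenCV 4.12 (cv2) and the standard library are available. Lean on these libraries where they do the work, as an engineer would, in place of code of your own. Each camera call takes 0.05 s, during which the arm holds its last target. There are 200 camera calls.

## Working session

There is one attempt and no reset: what is moved stays moved. The work goes in short steps, Python scripts to look and compute and a shell command to move; the robot and the scene stay as the last step left them, time stands still between calls to the robot, and variables do not carry over. Pictures are saved under pics/ and viewed, at most 10 in all, crops included, and the job is handed in when it is done.

```bash
mkdir -p pics; ls
python3 - <<'E'
from station import *
import cv2,numpy as np
s=sense();print(s)
for n in("scene","top"):
    p,d=snapshot(n);cv2.imwrite(f"pics/{n}0.png",p[:,:,::-1]);np.savez(f"/tmp/{n}0.npz",p=p,d=d)
    print(n,camera_params(n))
print(camera_params("wrist"))
E
```

```text
pics
{'t': 0.0, 'q': array([-1.48752187e+00,  5.28463914e-01,  1.43392369e+00, -1.17339581e-05,
        1.18139874e+00, -1.78522366e-01]), 'qd': array([ 2.22034752e-04, -1.24430383e-03,  1.55813941e-04, -7.41059215e-05,
        8.36667157e-04,  8.18897183e-04]), 'tau': array([ 8.13616934e-04, -4.42352664e+01, -1.78023040e+01, -1.83880552e-04,
        8.35921004e-03,  7.30505150e-07]), 'tcp_pos': array([ 0.16171424, -0.60300467,  0.24902816]), 'tool_rot': array([ 9.91444141e-01,  1.30527056e-01,  4.67970808e-05, -1.09585748e-03]), 'force': array([ 0.02884129,  0.07607635, -0.60491555]), 'ft_torque': array([ 0.04228714, -0.04259258, -0.01445584]), 'gripper_force': 0.0, 'finger_gap': 0.999300197383205}
scene {'mtx': array([[400.66220213,   0.        , 317.88525804],
       [  0.        , 400.66220213, 198.27831336],
       [  0.        ,   0.        ,   1.        ]]), 'extrinsics': array([[ 0.34554389, -0.63510867,  0.69082299,  1.27137145],
       [ 0.93839693,  0.23641798, -0.25202724, -0.27337001],
       [-0.00325829,  0.73535265,  0.67767682,  0.84868598],
       [ 0.        ,  0. 
[... 281 characters left out ...]
      [-0.99991343, -0.01189523, -0.00562509,  0.00558809],
       [-0.00693617,  0.11322057,  0.99354567,  1.61003626],
       [ 0.        ,  0.        ,  0.        ,  1.        ]])}
{'mtx': array([[309.70691629,   0.        , 320.62566476],
       [  0.        , 309.70691629, 193.24266124],
       [  0.        ,   0.        ,   1.        ]]), 'hand_eye': array([[-1.47357289e-03,  9.52601581e-01,  3.04217121e-01,
         7.91419217e-02],
       [ 9.99998839e-01,  1.28578942e-03,  8.17594177e-04,
        -2.02143488e-05],
       [ 3.87682349e-04,  3.04217972e-01, -9.52602370e-01,
        -1.23599560e-01],
       [ 0.00000000e+00,  0.00000000e+00,  0.00000000e+00,
         1.00000000e+00]])}
```

View pics/scene0.png

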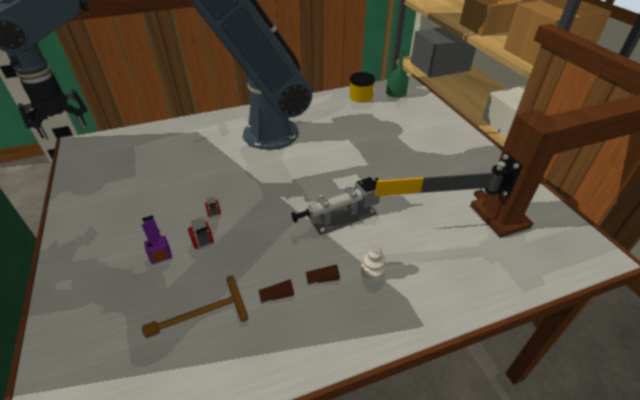

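View pics/top0.png

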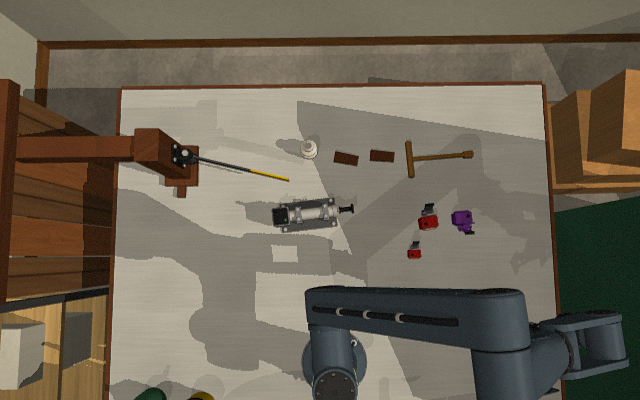

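The scene view shows the larger red lamp at (201,234), a small red one at (212,207) and a purple one at (155,248). In the top view these are at (428,222), (414,253) and (462,220). The sender is at (310,213) with its grip near (347,209), and the yellow arm end runs (250,172)–(288,180). I choose the larger red lamp, (428,222) in top.

```bash
cat > h.py <<'E'
from station import *
import cv2,numpy as np
from scipy.spatial.transform import Rotation as R
def cloud(n,d):
    c=camera_params(n);K=c["mtx"];E=c["extrinsics"]
    v,u=np.mgrid[:400,:640]
    P=np.stack([(u-K[0,2])/K[0,0]*d,-(v-K[1,2])/K[1,1]*d,-d],-1)
    return P@E[:3,:3].T+E[:3,3]
def ray(n,u,v,z):
    c=camera_params(n);K=c["mtx"];E=c["extrinsics"]
    r=E[:3,:3]@np.array([(u-K[0,2])/K[0,0],-(v-K[1,2])/K[1,1],-1]);o=E[:3,3]
    return o+r*(z-o[2])/r[2]
E
python3 - <<'E'
from h import *
out=[]
for n in("top","scene"):
    f=np.load(f"/tmp/{n}0.npz");p,d=f["p"],f["d"];C=cloud(n,d)
    hsv=cv2.cvtColor(p,cv2.COLOR_RGB2HSV);H,S,V=cv2.split(hsv)
    ms={"red":((H<8)|(H>172))&(S>170)&(V>70),"yel":(H>18)&(H<30)&(S>170)&(V>90)}
    for k,m in ms.items():
        N,L,st,ce=cv2.connectedComponentsWithStats(m.astype(np.uint8))
        for i in range(1,N):
            if st[i,4]<15:continue
            q=C[(L==i)&(d>0)]
            if q[:,0].mean()>.9 or q[:,0].mean()<.25:continue
            print(n,k,st[i],ce[i].round(1),"min",np.percentile(q,3,0).round(3),"max",np.percentile(q,97,0).round(3),"med",np.median(q,0).round(3))
            if k=="red" and st[i,4]>60:
                zt=np.percentile(q[:,2],95);tq=q[q[:,2]>zt-.012][:,:2].astype(np.float32);r=cv2.minAreaRect(tq*1000);print("  rect",r)
            if k=="yel" : 
                tq=q[:,:2];vv=np.linalg.svd(tq-tq.mean(0))[2][0];print("  dir",vv)
    b=(370,190,110,80) if n=="top" else (120,180,130,95)
    x,y,w,h=b;out.append(cv2.resize(p[y:y+h,x:x+w,::-1],(w*5,h*5)if n=="top" else(550,402),interpolation=2)[:400,:550])
for y0,y1,x0,x1 in[(130,240,260,360)]:
    f=np.load("/tmp/top0.npz");C=cloud("top",f["d"])
    # sender top: points 70..100mm
    m=np.zeros((400,640),bool);m[185:240,265:360]=1
    q=C[m&(C[...,2]>.03)&(C[...,2]<.1)];vv=np.linalg.svd(q[:,:2]-q[:,:2].mean(0))[2][0];print("sender",q.min(0),q.max(0),vv)
cv2.imwrite("pics/crop.png",np.vstack(out)[:,:])
print(np.vstack(out).shape)
E
```

```text
top red [421 215  17  14 167] [429.2 221.4] min [ 0.442 -0.347  0.051] max [ 0.479 -0.297  0.064] med [ 0.462 -0.323  0.058]
  rect ((460.5859069824219, -321.64605712890625), (36.56890869140625, 53.618160247802734), 8.682364463806152)
top red [409 250  12   8  88] [414.5 253.4] min [ 0.344 -0.292  0.034] max [ 0.368 -0.255  0.047] med [ 0.357 -0.274  0.04 ]
  rect ((355.9306335449219, -273.17291259765625), (37.346824645996094, 23.21929359436035), 89.4161605834961)
top yel [250 170  39  11  80] [269.6 174.5] min [0.588 0.137 0.176] max [0.617 0.247 0.195] med [0.602 0.189 0.189]
  dir [-0.24537904 -0.96942722]
scene red [206 224   7  18  34] [209.4 233.6] min [ 0.461 -0.301  0.012] max [ 0.48  -0.296  0.058] med [ 0.477 -0.298  0.041]
scene red [189 228   9  20  65] [192.6 237. ] min [ 0.454 -0.347  0.012] max [ 0.487 -0.338  0.058] med [ 0.483 -0.342  0.052]
  rect ((470.1072998046875, -343.1495666503906), (33.84904098510742, 8.063969612121582), 5.568402290344238)
scene yel [376 178  48  18 662] [398.3 186.1] min [0.592 0.137 0.144] max [0.621 0.247 0.189] med [0.606 0.191 0.168]
  dir [-0.22682079 -0.97393651]
sender [ 0.4490915  -0.07019588  0.03206697] [0.52702154 0.19721725 0.09582727] [ 0.11857484 -0.99294512]
(800, 550, 3)
```

```bash
python3 -c "
import cv2;i=cv2.imread('pics/crop.png');import numpy as np
cv2.imwrite('pics/crop1.png',cv2.resize(np.hstack([i[:400],i[400:]]),(800,291),interpolation=3))"
```

```text
(no output)
```

View pics/crop1.png

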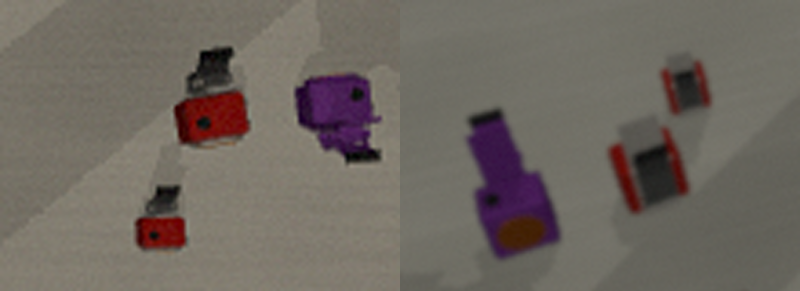

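The crop confirms the choice: of the two red lamps, the one at (212,118) in the crop is larger, with its clip toward +x and its lens toward -x.

```bash
python3 -m handwheel '[[[1,-0.475,0,0],[1,-0.475,0,0],[1,-0.475,0,0],[1,-0.475,0,0],[1,-0.475,0,0],[1,-0.475,0,0],[1,-0.475,0,0],[1,-0.475,0,0],[1,-0.475,0,0],[1,-0.475,0,0],[1,-0.475,0,0],[1,-0.475,0,0],[1,-0.475,0,0],[1,-0.475,0,0],[1,-0.475,0,0],[1,-0.475,0,0],[0,0,0,-1],[0,0,0,-1],[0,0,0,-1],[0,0,0,-1]]]' 85
python3 -m handwheel '[[[0,0,0,-1],[0,0,0,-1],[0,0,0,-1],[0,0,0,-1],[0,0,0,-1],[0,0,0,-1],[0,0,0,-1],[0,0,0,-1],[0,0,0,-1],[0,0,0,-1],[0,0,0,0],[0,0,0,0]]]'
cat >> h.py <<'E'
def T():
    s=sense();M=np.eye(4);M[:3,:3]=R.from_quat(s["tool_rot"]).as_matrix();M[:3,3]=s["tcp_pos"];return M
def wcloud(M,d):
    c=camera_params("wrist");K=c["mtx"]
    v,u=np.mgrid[:400,:640];x=(u-K[0,2])/K[0,0];y=(v-K[1,2])/K[1,1];r=np.hypot(x,y)+1e-9
    t=np.tan(r)/r
    P=np.stack([x*t*d,-y*t*d,-d],-1);G=M@c["hand_eye"]
    return P@G[:3,:3].T+G[:3,3]
def wshot(name):
    M=T();p,d=snapshot("wrist");cv2.imwrite(f"pics/{name}.png",p[:,:,::-1]);np.savez(f"/tmp/{name}.npz",p=p,d=d,M=M)
    return p,d,wcloud(M,d),M
def comps(p,C,m,amin=60):
    N,L,st,ce=cv2.connectedComponentsWithStats(m.astype(np.uint8))
    for i in range(1,N):
        if st[i,4]>=amin:
            q=C[L==i];yield L==i,st[i],ce[i],q
E
python3 - <<'E'
from h import *
p,d,C,M=wshot("w1");print(M.round(3))
H,S,V=cv2.split(cv2.cvtColor(p,cv2.COLOR_RGB2HSV))
for m,st,ce,q in comps(p,C,((H<8)|(H>172))&(S>170)&(V>60)):
    print(st,ce.round(),np.percentile(q,2,0).round(3),np.percentile(q,98,0).round(3))
    t=q[(q[:,2]>.05)&(q[:,2]<.066)][:,:2]
    if len(t)>30: print(cv2.minAreaRect((t*1000).astype(np.float32)))
E
```

```text
t: 2.6
tcp_pos: [0.499, -0.3145, 0.2498]
tool_rot: [0.942, 0.336, -0.0, -0.001]
force: [0.1, 0.5, -0.1]
finger_gap: 0.995
gripper_force: 0.0
t: 4.1
tcp_pos: [0.499, -0.3157, 0.2499]
tool_rot: [0.65, 0.76, 0.0, -0.0]
force: [0.5, 0.3, 0.3]
finger_gap: 0.994
gripper_force: 0.0
[[-0.156  0.988 -0.     0.499]
 [ 0.988  0.156  0.001 -0.316]
 [ 0.001 -0.    -1.     0.25 ]
 [ 0.     0.     0.     1.   ]]
```

View pics/w1.png

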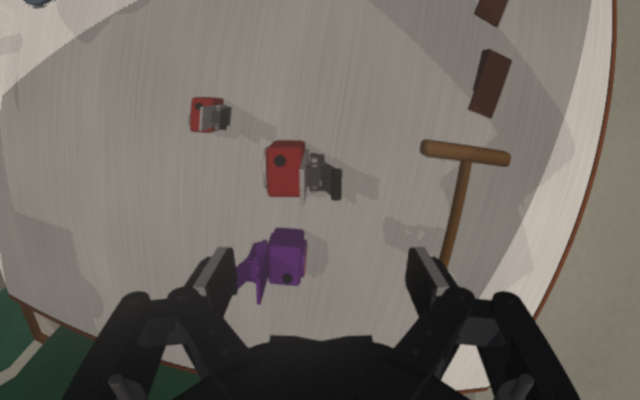

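The wrist view shows the chosen lamp's case at (285,168), with the plate and black roll to its right, ending near (335,185). The small red lamp is at (208,115) and the purple one at (288,255).

Run:
```python
from h import *
f=np.load("/tmp/w1.npz");p,d,M=f["p"],f["d"],f["M"];C=wcloud(M,d)
H,S,V=cv2.split(cv2.cvtColor(p,cv2.COLOR_RGB2HSV))
print(p[170,285],C[170,285],C[165,303],C[185,333],C[180,390])
B=np.zeros((400,640),bool);B[125:215,255:360]=1
red=B&((H<10)|(H>170))&(S>120)
for n,m in(("case",red&(C[...,2]>.045)),("high",B&(C[...,2]>.068)),("vhigh",B&(C[...,2]>.1)),("roll",B&(C[...,2]>.085)&(V<60))):
    q=C[m];print(n,len(q),q.min(0).round(3),q.max(0).round(3),cv2.minAreaRect((q[:,:2]*1000).astype(np.float32)))
```

```text
[119  49  46] [ 0.46254839 -0.31800674  0.05837249] [ 0.4814508  -0.3016048   0.09489711] [ 0.51112473 -0.31370233  0.10408904] [ 5.90514471e-01 -3.24754426e-01  6.77611011e-05]
case 1534 [ 0.441 -0.348  0.046] [ 0.488 -0.239  0.374] ((462.48553466796875, -292.8637390136719), (112.32273864746094, 42.77766799926758), 85.2708740234375)
high 1362 [ 0.478 -0.335  0.068] [ 0.521 -0.239  0.374] ((494.6102294921875, -286.4441223144531), (38.11435317993164, 96.27288818359375), 9.937020301818848)
vhigh 604 [ 0.479 -0.335  0.1  ] [ 0.521 -0.239  0.374] ((494.4553527832031, -285.5602111816406), (38.11435317993164, 94.4781265258789), 9.937020301818848)
roll 354 [ 0.505 -0.326  0.085] [ 0.519 -0.299  0.106] ((512.1366577148438, -312.79571533203125), (10.60694408416748, 27.24085807800293), 9.35581111907959)
```

```bash
python3 -m handwheel '[[[0,0,1,0],[0,0,1,0],[0,0,1,0],[0,0,1,0],[0,0,1,0],[0,0,0.6,0],[0,0,0.4,0],[0,0,0,0],[0,0,0,0]]]' 85
python3 -m handwheel '[[[0,0,0,0],[0,0,0,0],[0,0,0,0],[0,0,0,0],[0,0,0,0],[0,0,0,0],[0,0,0,0],[0,0,0,0]]]' 18 35
```

```text
t: 5.28
tcp_pos: [0.4995, -0.317, 0.1008]
tool_rot: [0.649, 0.76, -0.0, 0.001]
force: [-0.5, 0.8, -0.1]
finger_gap: 0.995
gripper_force: 0.0
t: 6.28
tcp_pos: [0.4992, -0.3171, 0.1016]
tool_rot: [0.649, 0.761, -0.0, 0.001]
force: [-1.2, 0.7, 7.8]
finger_gap: 0.295
gripper_force: 33.5
```

```bash
python3 -m handwheel '[[[0,0,-0.4,0],[0,0,-1,0],[0,0,-1,0],[0,0,-1,0],[0,0,-1,0],[0,0,-1,0],[0,0,-1,0],[0,0,0,0],[0,0,0,0]]]'
python3 - <<'E'
from h import *
p,d,C,M=wshot("w2");print(M.round(4))
# arm from wrist + top clouds
H,S,V=cv2.split(cv2.cvtColor(p,cv2.COLOR_RGB2HSV))
B=np.zeros((400,640),bool);B[60:330,200:440]=1
q=C[B&(d>.03)&((H<10)|(H>170))&(S>110)];q=q[q[:,2]>.06]
print(len(q),np.percentile(q,2,0).round(3),np.percentile(q,98,0).round(3))
E
```

```text
t: 7.4
tcp_pos: [0.4983, -0.316, 0.2589]
tool_rot: [0.649, 0.76, 0.0, -0.001]
force: [-1.0, 0.2, -3.0]
finger_gap: 0.284
gripper_force: 35.0
[[-0.1564  0.9877 -0.0016  0.4983]
 [ 0.9877  0.1564  0.0016 -0.316 ]
 [ 0.0018 -0.0013 -1.      0.2589]
 [ 0.      0.      0.      1.    ]]
4801 [ 0.447 -0.343  0.172] [ 0.482 -0.29   0.215]
```

View pics/w2.png

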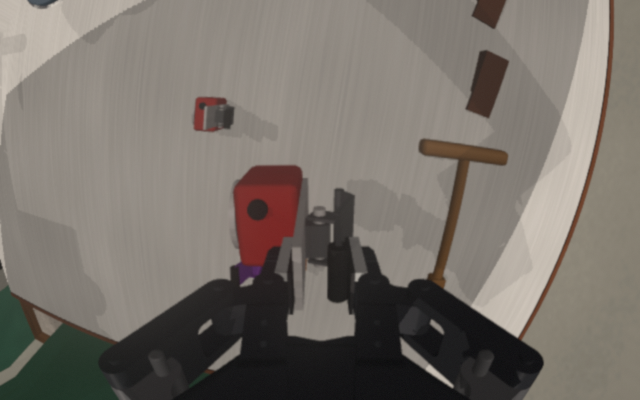

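```bash
cat > lamp.py <<'E'
from h import *
def lamp(p,d,M,show=True):
    C=wcloud(np.eye(4),d)
    H,S,V=cv2.split(cv2.cvtColor(p,cv2.COLOR_RGB2HSV))
    B=np.zeros((400,640),bool);B[150:275,225:312]=1
    q=C[B&(d>.03)&((H<10)|(H>170))&(S>110)]
    zt=np.percentile(q[:,2],15);t=q[abs(q[:,2]-zt)<.004]
    A=np.c_[t[:,:2],np.ones(len(t))];k,*_=np.linalg.lstsq(A,t[:,2],rcond=None)
    print("case top tool z",np.median(t[:,2]).round(4),"slope x,y",k[:2].round(3),"rect",cv2.minAreaRect((t[:,:2]*1000).astype(np.float32)))
    print("range",np.percentile(t,1,0).round(4),np.percentile(t,99,0).round(4))
    return C
E
python3 - <<'E'
from lamp import *
f=np.load("/tmp/w2.npz");C=lamp(f["p"],f["d"],f["M"])
# plate/lever cross section in tool frame at pixels row 180-240
for r in(200,225,240,255):
    print(r,[(c,*(C[r,c]*1000).round().astype(int)) for c in range(292,362,4)])
# arm, from first pictures
for n in("top","scene"):
    g=np.load(f"/tmp/{n}0.npz");p,d=g["p"],g["d"];W=cloud(n,d)
    H,S,V=cv2.split(cv2.cvtColor(p,cv2.COLOR_RGB2HSV));m=(H>18)&(H<30)&(S>150)&(V>70)&(abs(W[...,0]-.6)<.06)&(W[...,2]>.12)
    q=W[m]; u=np.array([.236,.972]);s=q[:,:2]@u
    if n=="top":
        v,uu=np.nonzero(m);pts=np.array([ray("top",a,b,.19) for a,b in zip(uu,v)]);print("ray-plane line",cv2.fitLine(pts[:,:2].astype(np.float32),2,0,.01,.01).ravel(),pts[:,1].min(),pts[:,1].max())
    l=cv2.fitLine(q[:,:2].astype(np.float32),2,0,.01,.01).ravel();print(n,l,q[:,1].min(),q[:,1].max(),"ztop",np.percentile(q[:,2],95))
E
```

```text
case top tool z 0.0453 slope x,y [0.013 0.007] rect ((1.8542118072509766, -32.15643310546875), (55.22019577026367, 37.9681510925293), 1.98017156124115)
range [-0.0232 -0.0501  0.0435] [ 0.0284 -0.0133  0.0482]
200 [(292, np.int64(19), np.int64(-15), np.int64(47)), (296, np.int64(20), np.int64(-13), np.int64(46)), (300, np.int64(18), np.int64(-11), np.int64(52)), (304, np.int64(18), np.int64(-9), np.int64(51)), (308, np.int64(0), np.int64(-9), np.int64(103)), (312, np.int64(-53), np.int64(-10), np.int64(258)), (316, np.int64(-53), np.int64(-5), np.int64(259)), (320, np.int64(-53), np.int64(0), np.int64(259)), (324, np.int64(-53), np.int64(5), np.int64(258)), (328, np.int64(-54), np.int64(11), np.int64(260)), (332, np.int64(-53), np.int64(16), np.int64(260)), (336, np.int64(9), np.int64(12), np.int64(76)), (340, np.int64(9), np.int64(14), np.int64(76)), (344, np.int64(11), np.int64(17), np.int64(71)), (348, np.int64(16), np.int64(18), np.int64(58)), (352, np.int64(15), np.int64(21), np.int64(61)), (356, np.int64(-53), np.int64(47), np.int64(258)), (360, np.int64(-53), np.int64(53), np.
[... 2296 characters left out ...]
np.int64(6), np.int64(-7)), (336, np.int64(13), np.int64(8), np.int64(-7)), (340, np.int64(13), np.int64(10), np.int64(-7)), (344, np.int64(12), np.int64(11), np.int64(-6)), (348, np.int64(11), np.int64(13), np.int64(-4)), (352, np.int64(11), np.int64(15), np.int64(-4)), (356, np.int64(11), np.int64(17), np.int64(-4)), (360, np.int64(11), np.int64(19), np.int64(-4))]
ray-plane line [0.24924587 0.96844023 0.60151947 0.19219838] 0.13391236383898986 0.25093427369101207
top [0.24552849 0.9693894  0.60253274 0.19296427] 0.13502151388809958 0.2512305963967604 ztop 0.19401355040743176
scene [0.24577959 0.9693257  0.60646075 0.19221562] 0.13376174508282695 0.2522787857904279 ztop 0.18833038272574718
```

The lamp hangs squarely: throat about 1.5 mm to -y of the TCP in tool axes and 41 mm below it. The arm's top edge passes through about (0.603, 0.193), square direction -14.2°.

```bash
python3 -m handwheel '[[[0.5,0.2,-1,0],[1,0.38,-1,0],[1,0.38,-0.85,0],[1,0.38,0,0],[1,0.38,0,0],[1,0.38,0,0],[1,0.38,0,0],[1,0.38,0,0],[1,0.38,0,0],[1,0.38,0,0],[1,0.38,0,0],[1,0.38,0,0],[1,0.38,0,0],[1,0.38,0,0],[1,0.38,0,0],[1,0.38,0,0],[1,0.38,0,0],[1,0.38,0,0],[1,0.38,0,0],[1,0.38,0,0]]]'
python3 -m handwheel '[[[0,0,0,0.95],[0,0,0,0.95],[0,0,0,0.95],[0,0,0,0.95],[0,0,0,0],[0,0,0,0]]]'
cat > arm.py <<'E'
from lamp import *
def arm(name):
    p,d,C,M=wshot(name);print("tcp",M[:3,3].round(4),"tooly deg",np.degrees(np.arctan2(M[1,1],M[0,1])).round(2))
    Ct=lamp(p,d,M)
    H,S,V=cv2.split(cv2.cvtColor(p,cv2.COLOR_RGB2HSV))
    m=(d>.03)&(abs(C[...,2]-.19)<.006)&(C[...,0]>.55)&(C[...,0]<.7)&(C[...,1]>.13)&(C[...,1]<.45)&(Ct[...,0]>.03)
    y=(H>16)&(H<32)&(S>110)
    for n,k in(("edge",m),("yellow",m&y)):
        q=C[k]
        if len(q)<10: print(n,len(q));continue
        l=cv2.fitLine(q[:,:2].astype(np.float32),2,0,.001,.001).ravel();u=l[:2]*np.sign(l[1]);nv=np.array([u[1],-u[0]])
        print(n,len(q),"xarm deg",np.degrees(np.arctan2(nv[1],nv[0])).round(2),"pt",l[2:].round(4),"yrange",q[:,1].min().round(3),q[:,1].max().round(3),"z",np.median(q[:,2]).round(4),"halfwidth",np.percentile((q[:,:2]-l[2:])@nv,[2,98]).round(4))
        off=(l[2:]-M[:2,3])@nv
        print("  TCP->edge along arm x (mm)",(off*1000).round(2),"; TCP along arm y rel (0.603,0.193)",(((M[:2,3]-[.603,.193])@u)*1000).round(1))
E
python3 -c "
from arm import *
arm('w3')"
```

```text
t: 9.95
tcp_pos: [0.6054, 0.1946, 0.3291]
tool_rot: [0.649, 0.76, -0.001, -0.001]
force: [-0.3, 0.3, -3.0]
finger_gap: 0.278
gripper_force: 35.0
t: 10.7
tcp_pos: [0.6056, 0.1938, 0.3302]
tool_rot: [0.787, 0.618, -0.001, -0.0]
force: [-0.6, 0.7, -2.9]
finger_gap: 0.289
gripper_force: 34.8
tcp [0.6056 0.1938 0.3302] tooly deg -13.72
case top tool z 0.0454 slope x,y [0.01  0.006] rect ((2.4674224853515625, -32.05441665649414), (54.54305648803711, 38.59878158569336), 1.586876392364502)
range [-0.0224 -0.0501  0.0433] [ 0.0291 -0.0134  0.0483]
edge 874 xarm deg -14.61 pt [0.6274 0.2848] yrange 0.223 0.354 z 0.1897 halfwidth [-0.0025  0.0024]
  TCP->edge along arm x (mm) -1.86 ; TCP along arm y rel (0.603,0.193) 1.4
yellow 176 xarm deg -13.7 pt [0.6157 0.238 ] yrange 0.223 0.253 z 0.1898 halfwidth [-0.0018  0.0017]
  TCP->edge along arm x (mm) -0.61 ; TCP along arm y rel (0.603,0.193) 1.4
```

View pics/w3.png

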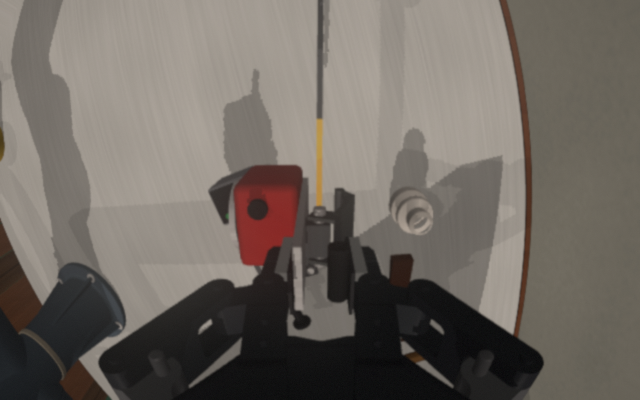

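The arm's edge runs vertically at about column 320, straight under the knuckle at (320,213), between the plate and lever, so no sideways correction is needed.

```bash
python3 -m handwheel '[[[0,0,0.5,0.08],[0,0,0.7,0],[0,0,0.7,0],[0,0,0.6,0],[0,0,0.5,0],[0,0,0.4,0],[0,0,0.3,0],[0,0,0.1,0],[0,0,0,0]]]'
python3 -c "
from arm import *
arm('w4')"
```

```text
t: 11.88
tcp_pos: [0.6061, 0.1939, 0.2364]
tool_rot: [0.79, 0.614, 0.0, 0.0]
force: [1.0, -0.0, -2.6]
finger_gap: 0.284
gripper_force: 34.8
tcp [0.6061 0.1939 0.2364] tooly deg -14.28
case top tool z 0.0454 slope x,y [0.009 0.006] rect ((2.4186859130859375, -32.14031982421875), (55.35816955566406, 38.41170120239258), 2.0433759689331055)
range [-0.0227 -0.0503  0.0434] [ 0.0292 -0.0134  0.0483]
edge 1644 xarm deg -14.26 pt [0.6253 0.2752] yrange 0.223 0.325 z 0.1897 halfwidth [-0.0025  0.0023]
  TCP->edge along arm x (mm) -1.36 ; TCP along arm y rel (0.603,0.193) 1.7
yellow 430 xarm deg -14.19 pt [0.6161 0.2383] yrange 0.223 0.253 z 0.1897 halfwidth [-0.0021  0.002 ]
  TCP->edge along arm x (mm) -1.17 ; TCP along arm y rel (0.603,0.193) 1.6
```

No contact yet and well aligned. I'll ease down until the roof seats.

```bash
python3 -m handwheel '[[[0,0,0.1,0],[0,0,0.1,0],[0,0,0.05,0],[0,0,0,0]]]'
```

```text
t: 12.42
tcp_pos: [0.6061, 0.1939, 0.2312]
tool_rot: [0.789, 0.614, 0.0, 0.0]
force: [-2.0, -0.5, 4.6]
finger_gap: 0.282
gripper_force: 35.8
```

```bash
python3 -m handwheel '[[[0,0,0.06,0],[0,0,0.06,0],[0,0,0,0],[0,0,0,0],[0,0,0,0],[0,0,0,0],[0,0,0,0],[0,0,0,0]]]' 85 20
python3 - <<'E'
from h import *
p,d,C,M=wshot("w5")
H,S,V=cv2.split(cv2.cvtColor(p,cv2.COLOR_RGB2HSV))
B=np.zeros((400,640),bool);B[120:300,180:330]=1
q=C[B&(d>.03)&((H<10)|(H>170))&(S>110)];zt=np.percentile(q[:,2],85);t=q[abs(q[:,2]-zt)<.004]
k,*_=np.linalg.lstsq(np.c_[t[:,:2],np.ones(len(t))],t[:,2],rcond=None)
print(M[:3,3],"case top z",np.median(t[:,2]),k[:2],np.percentile(t,[2,98],0).round(3))
E
```

```text
t: 13.42
tcp_pos: [0.606, 0.1939, 0.227]
tool_rot: [0.79, 0.614, 0.0, 0.0]
force: [-0.0, 0.6, -0.6]
finger_gap: 0.997
gripper_force: 0.0
[0.60595166 0.19389556 0.22704882] case top z 0.18282309091842183 [ 0.08138383 -0.02658509] [[0.557 0.182 0.18 ]
 [0.599 0.23  0.185]]
```

View pics/w5.png

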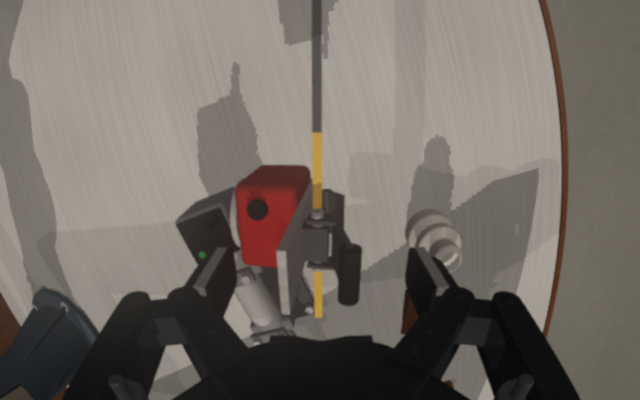

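The lamp sits on the yellow end at about (300,215), clip shut on the arm, and the sender's green light at (203,254) is lit. I'll rise and locate the grip.

```bash
python3 -m handwheel '[[[0,0,-0.6,0],[0,0,-1,0],[0,0,-1,0],[0,0,-1,0],[0,0,-0.4,0],[0,0,0,0]]]'
python3 - <<'E'
from h import *
g=np.load("/tmp/top0.npz");p,d=g["p"],g["d"];W=cloud("top",d)
print(ray("top",347,209,.065))
for r in (207,209,211): print([(c,*(W[r,c]*1000).round().astype(int).tolist()) for c in range(330,360,2)])
B=np.zeros((400,640),bool);B[190:235,300:358]=1
q=W[B&(W[...,2]>.06)&(W[...,2]<.082)];l=cv2.fitLine(q[:,:2].astype(np.float32),2,0,.001,.001).ravel();print(len(q),l,q[:,1].min(),q[:,1].max())
E
```

```text
t: 14.22
tcp_pos: [0.6062, 0.194, 0.3281]
tool_rot: [0.789, 0.614, 0.001, 0.001]
force: [-0.1, -0.5, 0.2]
finger_gap: 0.996
gripper_force: 0.0
[ 0.5048957  -0.05023162  0.065     ]
[(330, 512, 6, 64), (332, 512, -1, 71), (334, 511, -7, 76), (336, 511, -14, 70), (338, 518, -22, 3), (340, 518, -28, 5), (342, 518, -35, 1), (344, 512, -41, 58), (346, 512, -47, 63), (348, 512, -54, 65), (350, 512, -60, 62), (352, 511, -67, 66), (354, 518, -77, -2), (356, 519, -84, -10), (358, 519, -91, -8)]
[(330, 505, 6, 70), (332, 505, -1, 66), (334, 505, -7, 71), (336, 504, -14, 77), (338, 506, -21, 58), (340, 506, -27, 56), (342, 506, -34, 61), (344, 505, -40, 65), (346, 505, -47, 65), (348, 505, -54, 59), (350, 505, -60, 58), (352, 505, -67, 67), (354, 511, -77, -6), (356, 510, -83, 9), (358, 511, -91, -3)]
[(330, 498, 6, 73), (332, 498, 0, 76), (334, 498, -7, 75), (336, 498, -14, 71), (338, 498, -20, 67), (340, 499, -27, 62), (342, 498, -34, 66), (344, 499, -40, 60), (346, 499, -47, 56), (348, 499, -54, 59), (350, 503, -63, 7), (352, 497, -66, 72), (354, 504, -77, -5), (356, 504, -84, -1), (358, 504, -90, -1)]
445 [ 0.12008686 -0.9927634   0.49611345  0.03254842] -0.07019588057060115 0.10569922895227629
```

```bash
python3 -m handwheel '[[[-0.94,-0.14,0,0],[-0.94,-0.14,0,0],[-0.94,-0.14,0,0],[-0.94,-0.14,0,0],[-0.94,-0.14,0,0],[-0.94,-0.14,0,0],[-0.94,-0.14,0,0],[-0.94,-0.14,0,0],[-0.94,-0.14,0,0],[-0.94,-0.14,0,0],[-0.94,-0.14,0,0],[0,0,1,-0.9],[0,0,1,-0.9],[0,0,1,-0.9],[0,0,1,-0.8],[0,0,1,0],[0,0,0,0],[0,0,0,0]]]'
cat > rod.py <<'E'
from h import *
def rod(name,ref=None):
    p,d,C,M=wshot(name);tx=M[:2,0];ty=M[:2,1]
    print("tcp",M[:3,3].round(4),"tooly deg",np.degrees(np.arctan2(ty[1],ty[0])).round(2))
    ok=(d>.03)&(C[...,2]>.045)&(C[...,2]<.082)&(abs(C[...,0]-.5)<.05)
    t=C[ok&(C[...,1]>-.015)&(C[...,1]<.09)&(C[...,2]>.064)]   # tube/saddles upper surface
    a0=np.array([.5,.0]);u=np.array([.12,-.9928])
    return p,d,C,M,ok
E
python3 - <<'E'
from rod import *
p,d,C,M,ok=rod("w6")
u=np.array([.12,-.9928]);n=np.array([.9928,.12]);o=np.array([.5055,-.047])
q=C[ok&(abs((C[...,:2]-o)@n)<.03)]
s=(q[:,:2]-o)@u;w=(q[:,:2]-o)@n
for a in np.arange(-.07,.04,.004):
    k=(s>=a)&(s<a+.004)
    if k.sum()>4: print(round(a*1000),k.sum(),"w",np.percentile(w[k],[3,97]).round(4),"zmax",np.percentile(q[k,2],95).round(4))
E
```

```text
t: 16.48
tcp_pos: [0.5051, -0.0474, 0.2025]
tool_rot: [0.665, 0.747, 0.0, 0.0]
force: [-0.1, 0.6, -0.2]
finger_gap: 0.997
gripper_force: 0.0
tcp [ 0.5051 -0.0474  0.2025] tooly deg 6.71
-70 216 w [-0.0243  0.0288] zmax 0.0808
-66 272 w [-0.0233  0.028 ] zmax 0.0807
-62 198 w [-0.014   0.0222] zmax 0.0736
-58 203 w [-0.0139  0.0192] zmax 0.073
-54 201 w [-0.014   0.0192] zmax 0.0733
-50 220 w [-0.0152  0.0196] zmax 0.074
-46 231 w [-0.0167  0.0208] zmax 0.0757
-42 223 w [-0.0168  0.0209] zmax 0.0758
-38 208 w [-0.0169  0.021 ] zmax 0.0757
-34 55 w [-0.0164  0.0216] zmax 0.0755
-30 46 w [-0.0023  0.0065] zmax 0.0603
-26 167 w [-0.0085  0.0128] zmax 0.0667
-22 67 w [-0.0075  0.0101] zmax 0.0664
-18 80 w [-0.005   0.0101] zmax 0.0634
-14 77 w [-0.0051  0.0099] zmax 0.0631
-10 76 w [-0.0051  0.0091] zmax 0.0632
-6 73 w [-0.0051  0.0092] zmax 0.0632
-2 73 w [-0.0052  0.0092] zmax 0.063
2 70 w [-0.0052  0.0092] zmax 0.0632
6 72 w [-0.0053  0.0092] zmax 0.063
10 74 w [-0.0053  0.0093] zmax 0.0631
14 277 w [-0.0126  0.0156] zmax 0.07
18 135 w [-0.0128  0.0156] zmax 0.0709
22 9 w [-0.0116  0.0151] zmax 0.0676
```

View pics/w6.png

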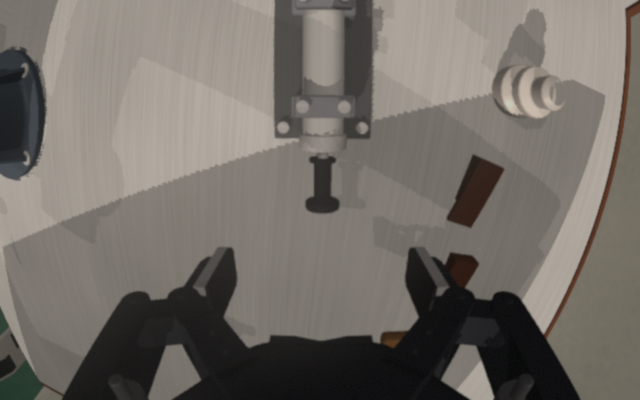

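The grip's neck is at (322,180) in the wrist view, centred at (0.507, -0.043) with the mouth 30 mm off. The insulator (528,92) and wedges (475,190), (462,268) are clear.

```bash
python3 -m handwheel '[[[0.17,0.1,0.5,0],[0,0,1,0],[0,0,1,0],[0,0,1,0],[0,0,1,0],[0,0,0.8,0],[0,0,0.4,0],[0,0,0.2,0],[0,0,0,0],[0,0,0,0]]]' 85
python3 -m handwheel '[[[0,0,0,0],[0,0,0,0],[0,0,0,0],[0,0,0,0],[0,0,0,0],[0,0,0,0],[0,0,0,0],[0,0,0,0],[0,0,0,0]]]' 8 60
```

```text
t: 17.77
tcp_pos: [0.5073, -0.0427, 0.0551]
tool_rot: [0.664, 0.747, 0.0, 0.001]
force: [1.1, 0.0, 0.5]
finger_gap: 0.994
gripper_force: 0.0
t: 18.9
tcp_pos: [0.5061, -0.0427, 0.0547]
tool_rot: [0.664, 0.747, -0.0, -0.001]
force: [-3.6, -1.7, 6.0]
finger_gap: 0.165
gripper_force: 58.4
```

```bash
python3 -m handwheel '[[[-0.2,0,0,0],[-0.3,0,0,0],[-0.3,0,0,0],[-0.3,0,0,0],[-0.3,0,0,0],[-0.3,0,0,0],[-0.3,0,0,0],[-0.2,0,0,0],[0,0,0,0],[0,0,0,0]]]'
python3 - <<'E'
from h import *
p,d,C,M=wshot("w7");print(M[:3,3].round(4))
cv2.imwrite("pics/w7c.png",cv2.resize(p[90:240,250:400,::-1],(600,600),interpolation=2))
E
```

```text
t: 20.15
tcp_pos: [0.5117, -0.0941, 0.0547]
tool_rot: [0.665, 0.747, 0.001, -0.003]
force: [-0.8, 9.4, 7.7]
finger_gap: 0.169
gripper_force: 58.7
[ 0.5117 -0.0941  0.0547]
```

View pics/w7c.png

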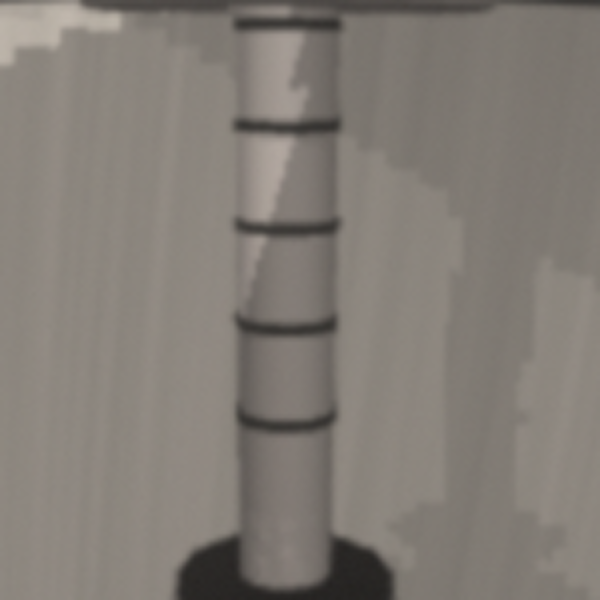

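All five rings are out, with the fifth at crop y≈22, about 1.7 mm outside the mouth edge (y≈5, 101 px per 10 mm). The rod is at about 51.7 mm, which agrees with the TCP travel, so about 8.3 mm remain.

```bash
python3 -m handwheel '[[[-0.17,0,0,0],[-0.17,0,0,0],[0,0,0,0],[0,0,0,0],[0,0,0,0]]]'
python3 - <<'E'
from h import *
p,d,C,M=wshot("w8");print(M[:3,3].round(4), np.hypot(*(M[:2,3]-[.5061,-.0427])))
H,S,V=cv2.split(cv2.cvtColor(p,cv2.COLOR_RGB2HSV))
x=p[70:130,318].astype(int); print([(i+70,*r.tolist()) for i,r in enumerate(x[:45])])
q=C[85:230,318];print([(r,(C[r,318]*1000).round(0).astype(int).tolist()) for r in range(80,112,2)])
E
```

```text
t: 20.82
tcp_pos: [0.5126, -0.1021, 0.0547]
tool_rot: [0.665, 0.747, 0.001, -0.003]
force: [-0.5, 12.0, 8.3]
finger_gap: 0.169
gripper_force: 58.7
[ 0.5126 -0.1021  0.0547] 0.0597039854836258
[(70, 92, 63, 60), (71, 118, 56, 53), (72, 130, 53, 50), (73, 132, 51, 49), (74, 132, 52, 49), (75, 132, 52, 49), (76, 131, 50, 48), (77, 132, 51, 49), (78, 131, 54, 51), (79, 127, 66, 62), (80, 122, 89, 85), (81, 128, 116, 111), (82, 146, 137, 131), (83, 157, 148, 140), (84, 159, 150, 143), (85, 159, 150, 143), (86, 161, 151, 144), (87, 160, 150, 144), (88, 159, 150, 143), (89, 158, 149, 142), (90, 159, 150, 143), (91, 159, 150, 143), (92, 155, 146, 139), (93, 136, 129, 123), (94, 98, 93, 88), (95, 66, 62, 59), (96, 70, 65, 63), (97, 107, 100, 95), (98, 144, 136, 130), (99, 158, 149, 143), (100, 160, 151, 144), (101, 160, 151, 144), (102, 160, 150, 144), (103, 161, 151, 144), (104, 160, 151, 144), (105, 160, 150, 143), (106, 160, 151, 144), (107, 161, 151, 144), (108, 162, 152, 146), (109, 169, 160, 152), (110, 173, 164, 156), (111, 175, 165, 157), (112, 175, 165, 158), (113, 174, 164, 156), (114, 174, 164, 156)]
[(80, [503, -18, 60]), (82, [503, -19, 60]), (84, [503, -19, 60]), (86, [503, -20, 59]), (88, [504, -21, 60]), (90, [504, -22, 59]), (92, [504, -22, 60]), (94, [504, -23, 59]), (96, [504, -24, 60]), (98, [504, -25, 59]), (100, [504, -26, 59]), (102, [504, -26, 61]), (104, [504, -27, 59]), (106, [504, -28, 60]), (108, [504, -29, 60]), (110, [505, -29, 60])]
```

Red is visible from the mouth edge (row ≈70) down to row 80, and the fifth ring sits 9.9 mm out, so the rod is at about 59.9 mm. I'll hold briefly and check the lamp.

```bash
python3 -m handwheel '[[[0,0,0,0],[0,0,0,0],[0,0,0,0]]]'
python3 - <<'E'
from h import *
p,d=snapshot("scene");cv2.imwrite("pics/s2.png",cv2.resize(p[130:300,270:480,::-1],(740,600),interpolation=2))
E
```

```text
t: 21.25
tcp_pos: [0.5126, -0.102, 0.0547]
tool_rot: [0.665, 0.747, 0.001, -0.003]
force: [-1.2, 11.7, 9.0]
finger_gap: 0.164
gripper_force: 58.7
```

View pics/s2.png

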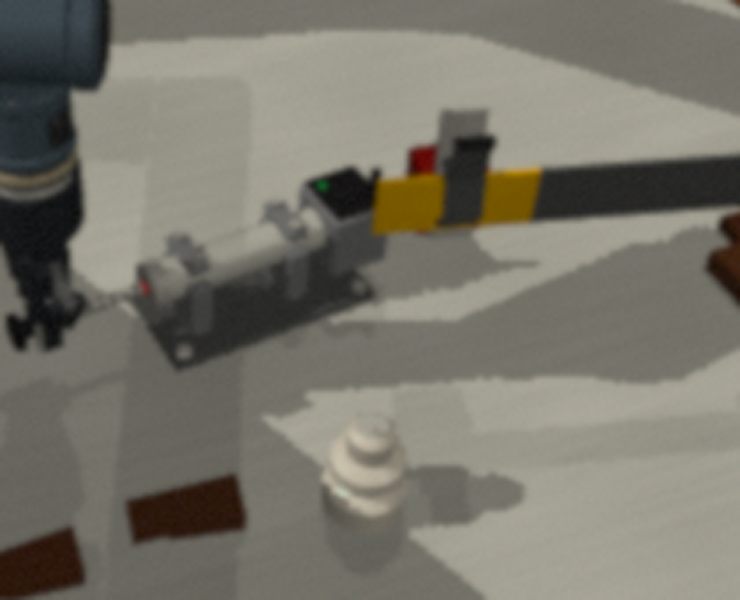

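The lamp is clipped mid-yellow at (463,165), the red band is at the tube mouth at (143,287), and the green light is on.

```bash
python3 -c "
from station import *
print(sign_off())"
```

```text
the job is handed in; nothing more can be done
None
```

The job is handed in at about 21 s: the lamp is clipped home on the arm's yellow end, and the gripper is holding the rod at about 60 mm, on the red band (no verdict was returned).

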